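Unlock the cash box

ROBOT

A 7-joint arm with a two-finger parallel gripper is mounted at the origin on the work surface. World frame = base frame: x ahead of the robot, y to its left, z up, the work surface at z = 0. Lengths are in m, angles in degrees, forces in N, time in s.
With the tool pointing down it reaches from about 0.4 to 0.925 m from the base axis. Payload 4.1 kg.
Tool frame: the origin (TCP) lies between the finger pads; the fingertips stand ctrl.tips_ahead ahead of it and the grasp point (between the pads) is the TCP (ctrl.tips_ahead is the distance from the TCP to the fingertips, in m); z points along the fingers, y is the direction in which the jaws open and shut (so a half turn about z gives the same grasp; the last joint's range is limited). The gripper opens to 85 mm and grips with 20 to 120 N. Pads are 22 mm wide; open, the fingers measure 114 mm over their backs; the gripper's body (76 mm by 85 mm) begins 54 mm behind the grasp point. The pads swing forward as they close: fully open they stand 13 mm farther back than shut.
Start: joints at [-73.396, 22.827, 2.584, 88.041, -1.071, 69.15, -2.905], TCP at [0.246, 0.602, 0.25] pointing down, gripper open.
Joint ranges: [-161.44, 161.44], [-28.35, 127.94], [-78.24, 83.42], [0, 140.83], [-78.03, 258.03], [13.02, 114.36], [-168.23, 168.23]. Speed limits (degrees/s): [147.25, 147.25, 180, 180, 180, 180, 180].

INTERFACE

Orientations are given as [roll, pitch, yaw] about the fixed x, y, z axes, in that order (R = Rz(yaw) Ry(pitch) Rx(roll)).
In Python, from station import ctrl gives the robot as it stands.
- The arm moves only by the tool send_rows, never from a script. Its argument "steps" is text: rows parted by semicolons, each of 4 numbers parted by spaces: the shift along the tool's x, y, z in cm, then the turn about the tool's z in degrees. A call has 1 to 10 rows; each row shifts and turns the commanded pose from where the row before left it, along the tool's axes as they then stand; what a row does not reach is not made up. A row lasts 1/12 s, in which the tool goes at most 41.7 mm and 7.16 degrees, less where a joint would pass 70% of its speed; a pose out of reach is approached as far as the arm can. A call is refused whole if a number of a shift passes 4.17 or a number of a turn 7.16, either way. A call with a gripper value outside its range is refused whole. "grip" is the finger opening in cm, from 0 to 8.54, set as the call begins (left out, the last holds). The fingers move at their own pace and stop on an object; the grip force is fixed at half the most. Time passes only in rows, so rows that do not move let the fingers close. It gives the time, the measured TCP pose, the force and the opening at its end, in the units of the state.
- ctrl.state(): the state, without advancing time (a new reading comes with each control period).
- ctrl.capture(name): name is "scene" or "side" or "wrist"; returns the picture (480x640x3 uint8, red, green, blue); there is no depth.
- ctrl.camera_params(name): a dict with "mtx" (3x3 intrinsics, pixels), "xyz" and "rotation" of the camera in the world. Camera axes: x right, y up, looking along -z (the intrinsics and any distortion apply to the point x, -y, -z); pixel columns grow to the right and rows downward; lengths in m; the calibration is good to about 2 mm. The wrist camera is an equidistant fisheye: a pixel r from the principal point sees the ray r / f radians off the axis. A picture is of the moment at which its call begins: read the wrist's pose just before it. camera_params takes no time and is no camera call; for the wrist camera it gives the pose at the moment of the call.
- ctrl.hand_in(): hands the job in, once; it reports no verdict.
The state is a dict: "time": time; "joints": joint angles; "qd": joint speeds; "joint_efforts": joint torques, N m; "tool_pos": TCP position; "orientation": TCP orientation; "wrist_force": force on the tool from outside, world axes, zero at the start; "torque": the same for the moment, N m; "opening": finger opening in m.
Only numpy, scipy, OpenCV 4.12 (cv2) and the standard library are available. Lean on these libraries where they do the work, as an engineer would, in place of code of your own. Each camera call takes 0.05 s, during which the arm holds its last target.

TASK

Unlock the cash box on the desk: turn its left number wheel (the one farther from the steel tab) to four dots and its right number wheel (next to the tab) to two dots, then slide the tab away from the wheels as far as it goes and let go, leaving the wheels on their numbers. Handle the wheels and the tab gently, never with more than 20 N, and leave the mug, stapler and tape alone.

Things in the scene. Friction and masses are not known exactly. Their poses are not given: they have to be found in the camera images.
- cashbox: Grey steel cash box, lid shut, fixed to the desk: 186 (x) x 266 (y) x 80 (z) mm, origin at the centre of its underside, z up. On its lid a dark lock plate, 66 mm in x, y -104 to +92 mm, carries two number wheels and a sliding tab in a row along the box's y. The plate's top is 20 to 36 mm above the lid, differing from box to box and not measured: find it by touch.
- left_wheel_spot (a point): Point on the lid (box frame 0, 65, 80 mm; axes as the box) below the crown of the LEFT wheel: a smooth white disc on a sprung axle (gives 6 N/mm, bottoms at 3 mm), 50 mm diameter, 20 mm wide, axle along the box's y. Crown 15 mm above the plate, so 35 to 51 mm above this point. Press shut fingertips on the crown with 7 to 12 N and drag level along the box's x. 20 N damages it.
- right_wheel_spot (a point): Point on the lid (box frame 0, 0, 80 mm; axes as the box) below the crown of the RIGHT wheel, equal to the left one in size, crown height, handling and force limit. 45 mm of free plate between the two wheels.
- left_wheel (a joint): Turn of the left wheel (rad). Marked 1 to 6 dots like a die, 1.047 rad apart: n dots are on the crown, between two small ribs, at value 1.047*(n-1); four dots at 3.14. Dragging the crown to the box's +x raises it, 25 mm per rad. No clicks; stays where left (friction about 3.6 N at the rim); stops at -0.4 and 5.6. Accepted within 0.15 rad.
- right_wheel (a joint): Turn of the right wheel (rad), marking, sense, friction and stops as the left one; two dots at 1.047. Accepted within 0.15 rad.
- tab_spot (a point): Point on the lid (box frame 0, -60, 80 mm; axes as the box) below the locked place of the sliding tab: an upright steel block 30 (x) x 12 (y) mm, its top 20.5 mm above the plate, 5.5 mm higher than the wheels' crowns. 44 mm of free plate lies between it and the right wheel. Pushed sideways from the wheels' side.
- latch (a joint): Slide of the tab (m): 0 locked, growing as it moves to the box's -y (away from the wheels), end stop at 0.022. Needs about 2 N, stays where left. With a wheel off its number it stops dead at about 0.003; with both on their numbers it runs to the end. 20 N on it damages the lock.
- mug: White mug, 82 mm across, 95 mm high, standing on the desk; origin at its underside. Leave alone.
- stapler: Black stapler, 140 x 34 x 40 mm, lying on the desk; origin at its underside. Leave alone.
- tape: Cardboard tape ring, 90 mm across, 22 mm high, lying on the desk; origin at its underside. Leave alone.

How it is judged:
By the outcome, as a careful person would: the job done as asked, in the order asked, and still so for the second after the job is handed in, with the robot touching nothing.
It also fails if it takes over 72 s, if anything falls off the work surface, if the arm or the gripper's body presses on something with over 40 N, if the wrist force passes 120 N, or if a joint passes its speed limit or range.

## Working session

There is one attempt and no reset: what is moved stays moved. The work goes in short steps, Python scripts to look and compute and a tool call to move; the robot and the scene stay as the last step left them, time stands still between calls to the robot, and variables do not carry over. Pictures are saved under pics/ and viewed, and the job is handed in when it is done.

Besides the shell and the picture viewer there is one more tool, called by a JSON object that holds its "api" and its "payload", one argument or row to a line. send_rows: Moves the arm, as the interface text tells. Its arguments: {"type":"object","properties":{"steps":{"type":"string"},"grip":{"type":"number"}},"required":["steps"]}

```bash
ls; mkdir -p pics; python3 - <<'E'
from station import ctrl
import cv2
print(ctrl.state(), ctrl.tips_ahead)
for n in ["scene","side","wrist"]:
    p=ctrl.camera_params(n); print(n,p)
    cv2.imwrite(f"pics/{n}0.png",ctrl.capture(n)[:,:,::-1])
E
```

```text
pics
{'time': 0.0, 'joints': array([-73.39699448,  22.87256983,   2.58187851,  88.11520632,
        -1.07247924,  69.14878016,  -2.90475297]), 'qd': array([-0.00093049, -0.09044856,  0.00651153, -0.10970038, -0.02126419,
       -0.0577018 , -0.08199855]), 'joint_efforts': array([-5.39288812e-04, -4.75124431e+01,  1.36491034e+00, -2.54221916e+01,
        1.18061673e-02,  9.67586471e-03, -6.42359872e-07]), 'tool_pos': array([0.24614854, 0.60094226, 0.24924864]), 'orientation': array([-1.79887876e+02,  7.45301709e-03,  1.57729389e+02]), 'wrist_force': array([ 0.18786899, -0.08074399, -0.61907813]), 'torque': array([-0.01263887, -0.0267089 , -0.01148405]), 'opening': 0.08592429188203482} 0.019
scene {'mtx': array([[478.31285998,   0.        , 323.39373535],
       [  0.        , 478.31285998, 239.02168597],
       [  0.        ,   0.        ,   1.        ]]), 'xyz': array([0.94936872, 0.57333999, 0.75929682]), 'rotation': array([ 43.59121168,   0.86653905, 143.08120779])}
side {'mtx': array([[507.19931823,   0.        , 312.34276534],
       [  0.        , 507.19931823, 246.37225761],
       [  0.        ,   0.        ,   1.        ]]), 'xyz': array([ 0.03116631, -0.60881716,  0.64928552]), 'rotation': array([ 55.88363304,   0.92547791, -40.81318456])}
wrist {'mtx': array([[371.64829954,   0.        , 315.87646716],
       [  0.        , 371.64829954, 239.23417489],
       [  0.        ,   0.        ,   1.        ]]), 'xyz': array([0.17124802, 0.63171564, 0.3734617 ]), 'rotation': array([-18.55642703,   0.09406208,  67.70646564])}
```

View pics/scene0.png

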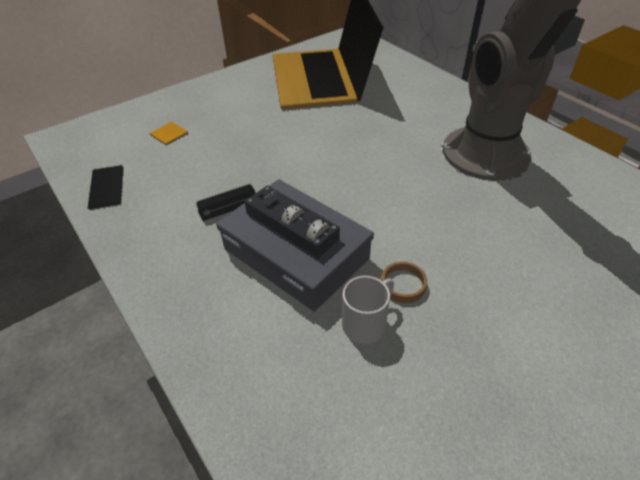

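View pics/side0.png

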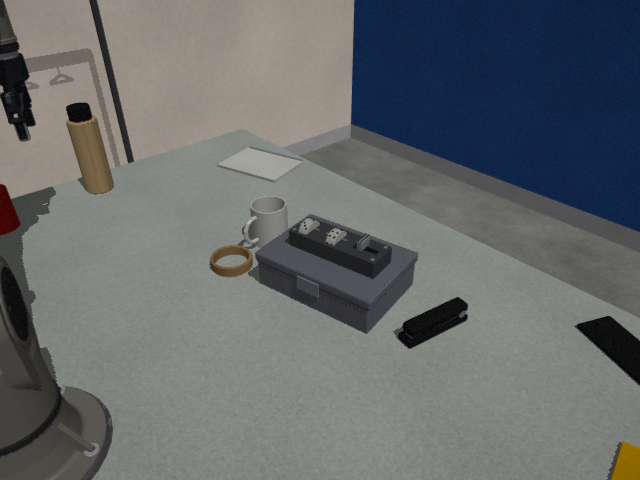

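View pics/wrist0.png

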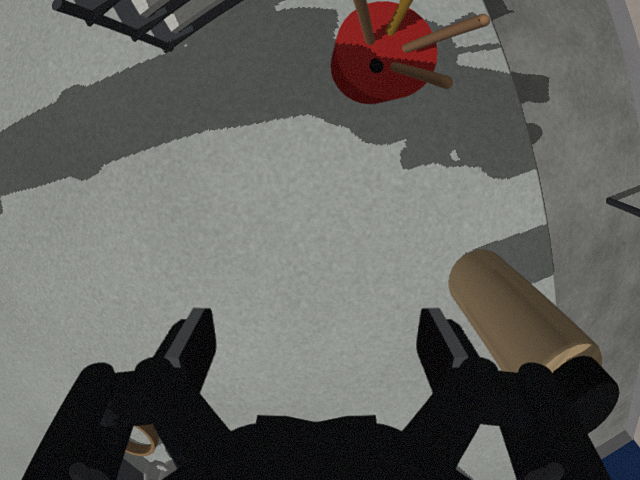

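```bash
python3 - <<'E'
import cv2
a=cv2.imread("pics/scene0.png")[170:320,190:390]; cv2.imwrite("pics/sc.png",cv2.resize(a,None,fx=4,fy=4,interpolation=cv2.INTER_CUBIC))
a=cv2.imread("pics/side0.png")[195:345,245:445]; cv2.imwrite("pics/si.png",cv2.resize(a,None,fx=4,fy=4,interpolation=cv2.INTER_CUBIC))
E
```

```text
(no output)
```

View pics/sc.png

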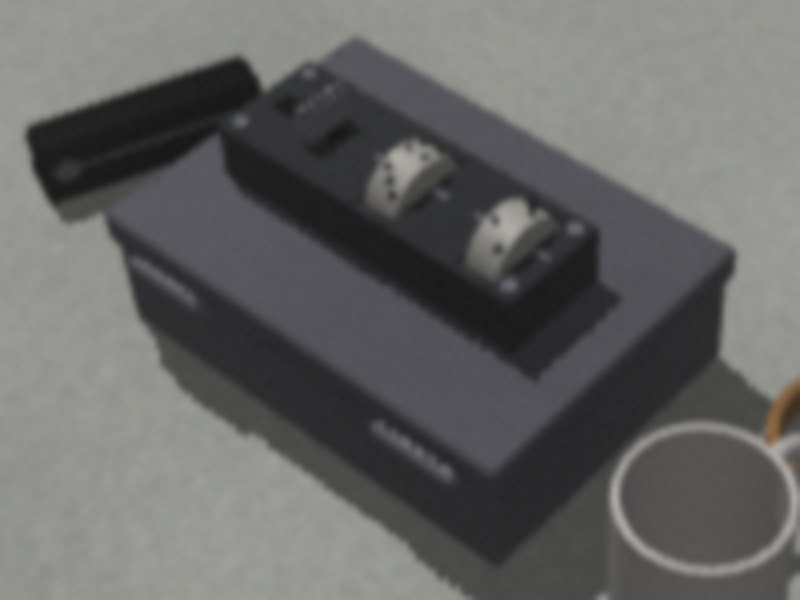

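View pics/si.png

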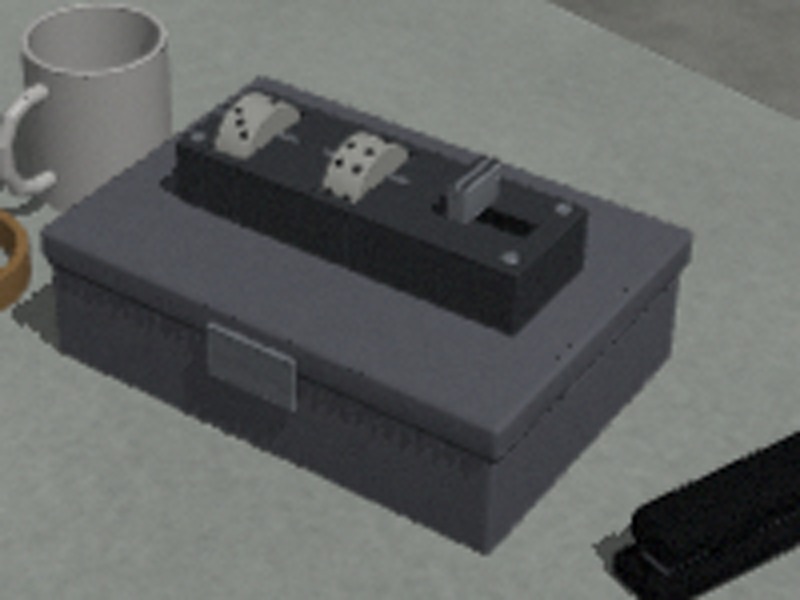

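```bash
cat > h.py <<'E'
import numpy as np, cv2
from scipy.spatial.transform import Rotation as R
from scipy.optimize import least_squares
def ray(p,uv):
    K=p["mtx"]; u,v=uv
    d=np.array([(u-K[0,2])/K[0,0],-(v-K[1,2])/K[1,1],-1.])
    return R.from_euler('xyz',p["rotation"],degrees=True).apply(d)
def onz(p,uv,z):
    d=ray(p,uv); return p["xyz"]+d*(z-p["xyz"][2])/d[2]
def proj(p,X):
    c=R.from_euler('xyz',p["rotation"],degrees=True).inv().apply(np.asarray(X)-p["xyz"])
    K=p["mtx"]; c=np.atleast_2d(c)
    return np.c_[K[0,2]+K[0,0]*c[:,0]/-c[:,2], K[1,2]+K[1,1]*c[:,1]/c[:,2]]
E
python3 - <<'E'
from h import *
from station import ctrl
sc,si=ctrl.camera_params("scene"),ctrl.camera_params("side")
S=[(279.2,179.5),(217,224.5),(313,288),(373.7,232.5)]
T=[(310,214.5),(255.7,254.5),(369.2,308),(418,253.7)]
for n,p,L in(("sc",sc,S),("si",si,T)):
    P=np.array([onz(p,u,.08) for u in L]); print(n,P.round(4).tolist(),P.mean(0))
    print([np.linalg.norm(P[i]-P[(i+1)%4]).round(4) for i in range(4)])
E
```

```text
sc [[0.537, -0.1567, 0.08], [0.7154, -0.1146, 0.08], [0.6564, 0.1354, 0.08], [0.4795, 0.0969, 0.08]] [ 0.59705844 -0.00977304  0.08      ]
[np.float64(0.1833), np.float64(0.2568), np.float64(0.181), np.float64(0.26)]
si [[0.6516, 0.1316, 0.08], [0.4726, 0.0864, 0.08], [0.5233, -0.1721, 0.08], [0.7095, -0.1243, 0.08]] [ 0.58923745 -0.01959482  0.08      ]
[np.float64(0.1847), np.float64(0.2634), np.float64(0.1922), np.float64(0.2624)]
```

```bash
python3 - <<'E'
from h import *
from station import ctrl
sc,si=ctrl.camera_params("scene"),ctrl.camera_params("side")
S=[(279.2,179.5),(217,224.5),(313,288),(373.7,232.5)]
T=[(369.2,308),(418,253.7),(310,214.5),(255.7,254.5)]
def tri(a,b):
    A=[];B=[]
    o=[(sc,ray(sc,a)),(si,ray(si,b))]
    M=np.zeros((3,3));v=np.zeros(3)
    for p,d in o:
        d=d/np.linalg.norm(d);Q=np.eye(3)-np.outer(d,d);M+=Q;v+=Q@p["xyz"]
    X=np.linalg.solve(M,v)
    return X,[np.linalg.norm(np.cross(X-p["xyz"],d/np.linalg.norm(d))) for p,d in o]
for a,b in zip(S,T):print(tri(a,b))
# screws on the plate : sc crop->
c=lambda l,o:[(x/4+o[0],y/4+o[1]) for x,y in l]
for a,b in zip(c([(310,73),(240,121),(510,286),(575,229)],(190,170)),c([(511,258),(563,209),(None or 0,0),(197,136)],(245,195))):
    print(tri(a,b))
# rigid fit z free
co=np.array([[-93,-133],[93,-133],[93,133],[-93,133]])/1000
def f(q):
    c,s=np.cos(q[2]),np.sin(q[2]);X=np.c_[co@np.array([[c,s],[-s,c]])+q[:2],np.full(4,q[3])]
    return np.r_[(proj(sc,X)-S).ravel(),(proj(si,X)-T).ravel()]
r=least_squares(f,[.59,-.01,.2,.08]);print(r.x,np.degrees(r.x[2]),r.fun.round(1))
g=lambda q:f(np.r_[q,.08])
r=least_squares(g,[.59,-.01,.2]);print(r.x,np.degrees(r.x[2]),r.fun.round(1))
E
```

```text
(array([ 0.53132408, -0.16566727,  0.07127691]), [np.float64(0.0005192235401466758), np.float64(0.000519223540146632)])
(array([ 0.71422197, -0.12006249,  0.07530955]), [np.float64(0.0007310422477858437), np.float64(0.0007310422477859066)])
(array([0.65481718, 0.13431181, 0.0776338 ]), [np.float64(0.0007304375173978219), np.float64(0.0007304375173978704)])
(array([0.47627924, 0.0930262 , 0.07482245]), [np.float64(0.000431380606400211), np.float64(0.00043138060640028386)])
(array([ 0.59316915, -0.11089819,  0.11472819]), [np.float64(0.00044831142805472357), np.float64(0.00044831142805482895)])
(array([ 0.64062354, -0.10029935,  0.11470049]), [np.float64(0.00046209624322004057), np.float64(0.0004620962432200967)])
(array([0.57021855, 0.14119796, 0.15803762]), [np.float64(0.06309131157527), np.float64(0.06309131157527)])
(array([0.5541339 , 0.06438765, 0.11477892]), [np.float64(0.00029012502565635027), np.float64(0.0002901250256564588)])
[ 0.59386845 -0.01496828  0.22124656  0.07440542] 12.676494339168505 [-0.1 -0.8 -1.1 -1.   0.5  1.6  1.1  0.   0.6 -1.8  1.2  1.5  0.3  1.
 -1.6  0.3]
[ 0.59360283 -0.01482897  0.21919344] 12.558859238900173 [-0.1 -2.7 -1.4 -3.1  0.4 -0.3  1.4 -1.8  0.4 -4.3  1.3 -0.7  0.3 -1.2
 -1.9 -2.1]
```

{"api": "send_rows", "payload": {
  "steps": "-1.4 -1.1 0 0;-2.8 -2.2 0 0;-2.8 -2.2 0 0;-2.8 -2.2 0 0;-2.8 -2.2 0 0;-2.8 -2.2 0 0;-2.8 -2.2 0 0;-2.8 -2.2 0 0;-2.8 -2.2 0 0;-2.8 -2.2 0 0",
  "grip": 0
}}

```text
time: 0.98
tool_pos: [0.4137, 0.3055, 0.2502]
orientation: [180.0, -0.0, 157.7]
wrist_force: [0.1, 0.5, -0.2]
opening: -0.0002
```

{"api": "send_rows", "payload": {
  "steps": "-2.8 -2.2 0 0;-2.8 -2.2 0 0;-2.8 -2.2 0 0;-2.8 -2.2 0 0;-2.8 -2.2 0 0;-2.8 -2.2 0 0;-2.8 -2.2 0 0;-2.8 -2.2 0 0;-2.8 -2.2 0 0;-2.4 -1.9 0 0"
}}

```text
time: 1.82
tool_pos: [0.5871, -0.0007, 0.2502]
orientation: [-180.0, 0.0, 157.7]
wrist_force: [0.8, 0.2, -0.6]
opening: 0.0002
```

{"api": "send_rows", "payload": {
  "steps": "-1.2 -0.9 0 -3.5;0 0 0 -7;0 0 0 -7;0 0 0 -7;0 0 0 -7;0 0 0 -3.4;0 0 0 0;0 0 0 0;0 0 0 0"
}}

```text
time: 2.57
tool_pos: [0.5941, -0.011, 0.2501]
orientation: [180.0, -0.0, -167.5]
wrist_force: [0.2, -0.0, -0.1]
opening: -0.0002
```

```bash
python3 - <<'E'
from station import ctrl
import cv2
s=ctrl.state();print({k:s[k] for k in("time","joints","tool_pos","orientation","wrist_force","opening")})
print(ctrl.camera_params("wrist"))
cv2.imwrite("pics/w1.png",ctrl.capture("wrist")[:,:,::-1])
E
```

```text
{'time': 2.5667, 'joints': array([-18.23143865,  17.88620842,  19.12794851,  96.39707055,
        -6.2903858 ,  66.78818178, 105.0682124 ]), 'tool_pos': array([ 0.59405056, -0.01102788,  0.25014802]), 'orientation': array([ 1.79993089e+02, -1.52937601e-02, -1.67455927e+02]), 'wrist_force': array([ 0.15219566, -0.03397927, -0.1203139 ]), 'opening': -0.00015999126903667448}
{'mtx': array([[371.64829954,   0.        , 315.87646716],
       [  0.        , 371.64829954, 239.23417489],
       [  0.        ,   0.        ,   1.        ]]), 'xyz': array([ 0.51494521, -0.02933878,  0.37425919]), 'rotation': array([-1.85400202e+01, -2.06505771e-02,  1.02522371e+02])}
```

View pics/w1.png

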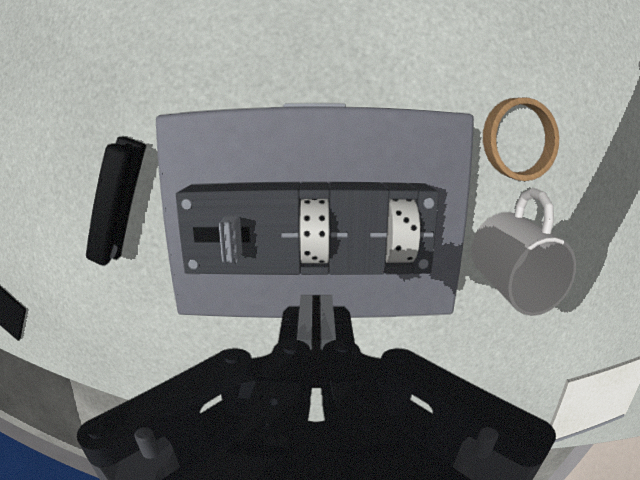

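```bash
cat >> h.py <<'E'
def wray(p,uv):
    K=p["mtx"]; x=(uv[0]-K[0,2]);y=(uv[1]-K[1,2]); r=np.hypot(x,y); t=r/K[0,0]
    s=np.sin(t)/max(r,1e-9)
    return R.from_euler('xyz',p["rotation"],degrees=True).apply([x*s,-y*s,-np.cos(t)])
def wonz(p,uv,z):
    d=wray(p,uv); return p["xyz"]+d*(z-p["xyz"][2])/d[2]
def box(X,c=(.595,-.0135),yaw=12.55):
    a=np.radians(yaw); d=np.asarray(X)[:2]-c
    return np.array([d[0]*np.cos(a)+d[1]*np.sin(a), -d[0]*np.sin(a)+d[1]*np.cos(a)])*1000
E
python3 - <<'E'
from h import *
from station import ctrl
a=cv2.imread("pics/w1.png")[175:285,170:450]; cv2.imwrite("pics/w1z.png",cv2.resize(a,None,fx=2.8,fy=2.8,interpolation=cv2.INTER_CUBIC))
a=cv2.imread("pics/w1.png")[185:275,290:430]; cv2.imwrite("pics/w1y.png",cv2.resize(a,None,fx=5.6,fy=5.6,interpolation=cv2.INTER_CUBIC))
p=ctrl.camera_params("wrist")
for n,uv,z in (("screw-x-y",(186,204),.115),("s+x... ",(193,265),.115),("s+y",(428,203),.115),("s+y",(423,264),.115),("lid",(157,116),.08),("lid",(473,115),.08),("lid",(453,313),.08),("lid",(179,313),.08)):
    X=wonz(p,uv,z); print(n,X.round(4),box(X).round(1))
E
```

```text
screw-x-y [ 0.5938 -0.1108  0.115 ] [-22.3 -94.7]
s+x...  [ 0.6416 -0.0998  0.115 ] [ 26.7 -94.3]
s+y [0.5545 0.0642 0.115 ] [-22.7  84.6]
s+y [0.6016 0.0752 0.115 ] [25.7 85.1]
lid [ 0.5351 -0.1591  0.08  ] [ -90.2 -129.1]
lid [0.4778 0.0952 0.08  ] [-90.8 131.6]
lid [0.6555 0.1362 0.08  ] [ 91.6 133. ]
lid [ 0.7122 -0.1193  0.08  ] [  91.5 -128.7]
```

View pics/w1z.png

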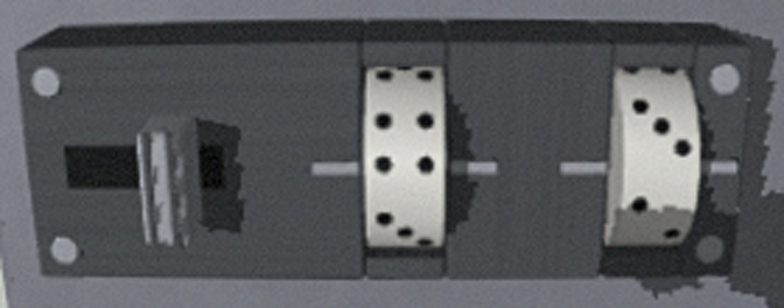

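View pics/w1y.png

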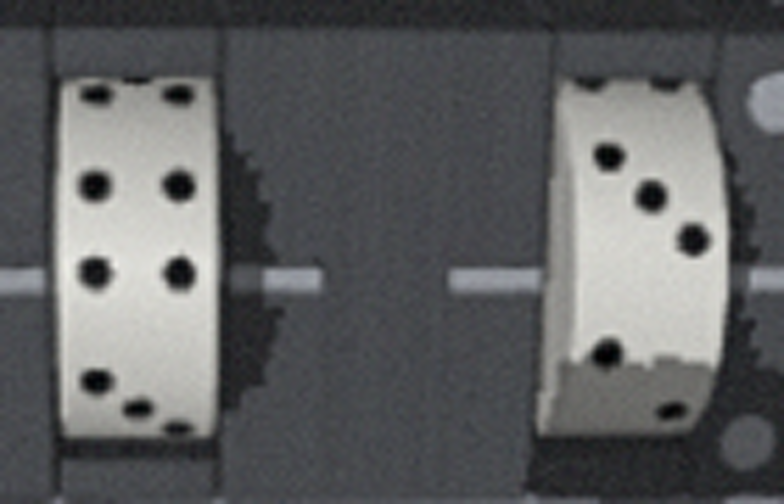

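```bash
cat >> h.py <<'E'
C=(.5962,-.012); YAW=12.55
def tobox(p):
    M=R.from_euler('z',YAW,degrees=True); return M
def dotphi(p,uv,crown,wrist=True):
    M=R.from_euler('z',-YAW,degrees=True)
    d=M.apply(wray(p,uv) if wrist else ray(p,uv)); o=M.apply(p["xyz"]-np.r_[C,0])
    zc=crown-.025
    a=d[0]**2+d[2]**2; b=o[0]*d[0]+(o[2]-zc)*d[2]; c=o[0]**2+(o[2]-zc)**2-.025**2
    D=b*b-a*c
    t=(-b-np.sqrt(D))/a; X=o+t*d
    return np.arctan2(X[0],X[2]-zc), X[1]*1000
E
python3 - <<'E'
from h import *
from station import ctrl
p=ctrl.camera_params("wrist")
z=lambda x,y:(290+(x+.5)/5.6-.5,185+(y+.5)/5.6-.5)
for cr in(.126,.130,.133):
  for n,L in(("R4",[(95,186),(180,186),(95,272),(180,272)]),("R3",[(97,381),(138,408),(178,428)]),("L3",[(609,156),(651,196),(693,240)]),("L2",[(607,353),(671,410)])):
    q=np.array([dotphi(p,z(*u),cr) for u in L]); v=1.047*(int(n[1])-1)+q[:,0].mean()
    print(cr,n,q[:,0].round(3),q[:,1].round(1),"value",v.round(3))
for uv in((290,235),(340,235),(380,235),(430,235)): print(box(wonz(p,uv,.116),C,YAW))
E
```

```text
0.126 R4 [-0.604 -0.604 -0.166 -0.166] [-5.8  4.9 -5.7  4.9] value 2.756
0.126 R3 [0.471 0.717 1.097] [-5.7 -0.4  5. ] value 2.856
0.126 L3 [-0.785 -0.562 -0.334] [60.3 65.4 70.8] value 1.534
0.126 L2 [0.284 0.769] [60.3 71.3] value 1.574
0.13 R4 [-0.649 -0.649 -0.215 -0.215] [-5.7  4.9 -5.6  4.8] value 2.709
0.13 R3 [0.391 0.603 0.829] [-5.5 -0.4  4.8] value 2.702
0.13 L3 [-0.831 -0.607 -0.38 ] [59.5 64.5 69.8] value 1.488
0.13 L2 [0.219 0.645] [59.3 69.7] value 1.479
0.133 R4 [-0.683 -0.683 -0.251 -0.251] [-5.6  4.8 -5.6  4.8] value 2.674
0.133 R3 [0.335 0.529 0.718] [-5.5 -0.4  4.7] value 2.621
0.133 L3 [-0.867 -0.641 -0.415] [59.  63.9 69. ] value 1.453
0.133 L2 [0.171 0.566] [58.5 68.5] value 1.415
[  0.32714085 -18.1247611 ]
[ 0.3368733  18.44551805]
[ 0.31614506 48.10383534]
[ 0.25222817 86.8686582 ]
```

{"api": "send_rows", "payload": {
  "steps": "0.2 2 0 0;0.2 3 1 0;0.1 1.36 2 0;0 0 2.5 0;0 0 2 0;0 0 1 0;0 0 0.5 0;0 0 0 0;0 0 0 0"
}}

```text
time: 3.37
tool_pos: [0.5762, 0.0497, 0.1611]
orientation: [-180.0, 0.1, -167.4]
wrist_force: [0.8, 0.2, 0.4]
opening: -0.0002
```

{"api": "send_rows", "payload": {
  "steps": "0 0 0.2 0;0 0 0.1 0;0 0 0 0;0 0 0 0"
}}

```text
time: 3.7
tool_pos: [0.5757, 0.05, 0.1578]
orientation: [180.0, 0.0, -167.4]
wrist_force: [0.3, -0.5, 1.0]
opening: 0.0004
```

```bash
cat > st.py <<'E'
from h import *
from station import ctrl
s=ctrl.state(); print(s["time"],s["tool_pos"].round(4),"box",box(s["tool_pos"],C,YAW).round(1),s["orientation"].round(2),s["wrist_force"].round(2))
E
python3 st.py; python3 - <<'E'
from h import *
from station import ctrl
cv2.imwrite("pics/w2.png",ctrl.capture("wrist")[:,:,::-1])
a=ctrl.capture("side")[:,:,::-1][150:300,260:410];cv2.imwrite("pics/s2.png",cv2.resize(a,None,fx=4,fy=4,interpolation=cv2.INTER_CUBIC))
E
```

```text
3.7 [0.5757 0.05   0.1578] box [-6.6 64.9] [ 1.7999e+02  5.0000e-02 -1.6738e+02] [ 0.25 -0.48  0.96]
```

View pics/w2.png

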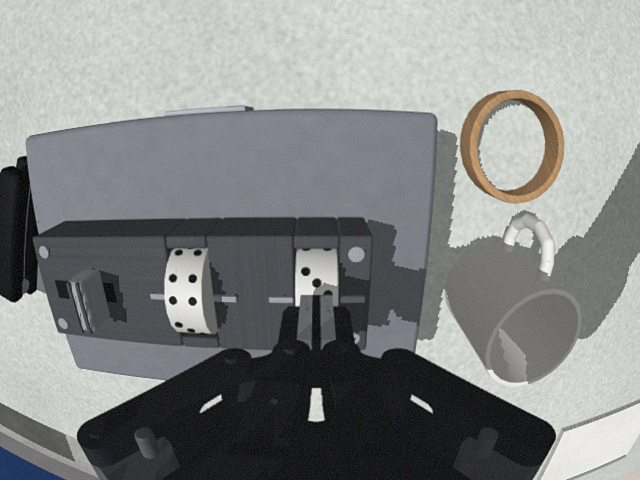

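View pics/s2.png

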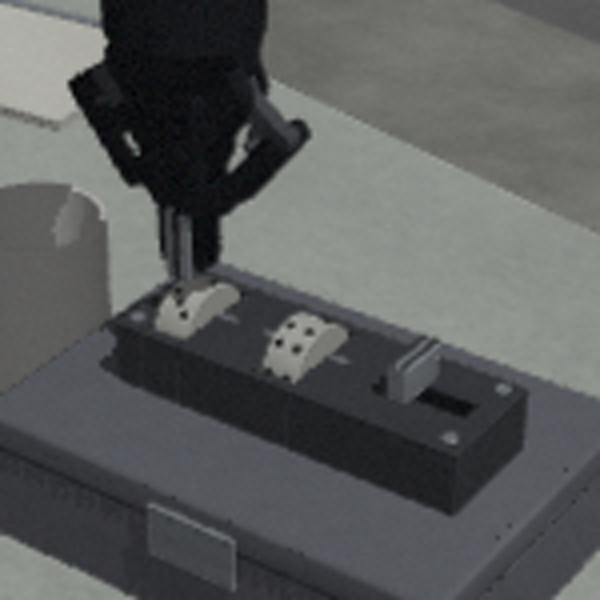

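{"api": "send_rows", "payload": {
  "steps": "0 0 0.2 0;0 0 0.2 0;0 0 0.1 0;0 0 0.1 0;0 0 0 0;0 0 0 0"
}}

```text
time: 4.3
tool_pos: [0.5753, 0.05, 0.1511]
orientation: [180.0, -0.0, -167.4]
wrist_force: [-0.0, -0.0, -0.2]
opening: -0.0001
```

{"api": "send_rows", "payload": {
  "steps": "0 0 0.1 0;0 0 0 0;0 0 0 0"
}}

```text
time: 4.55
tool_pos: [0.5754, 0.05, 0.1503]
orientation: [180.0, 0.0, -167.4]
wrist_force: [-0.9, -0.0, 0.4]
opening: 0.0001
```

{"api": "send_rows", "payload": {
  "steps": "0 0 0.1 0;0 0 0 0;0 0 0 0"
}}

```text
time: 4.8
tool_pos: [0.5754, 0.05, 0.1492]
orientation: [180.0, -0.0, -167.4]
wrist_force: [-0.8, 0.4, -0.2]
opening: -0.0003
```

{"api": "send_rows", "payload": {
  "steps": "0 0 0.05 0;0 0 0 0;0 0 0 0"
}}

```text
time: 5.05
tool_pos: [0.5754, 0.05, 0.1488]
orientation: [180.0, 0.0, -167.4]
wrist_force: [-0.2, 1.2, -0.2]
opening: -0.0
```

{"api": "send_rows", "payload": {
  "steps": "0 0 0.1 0;0 0 0 0;0 0 0 0"
}}

```text
time: 5.3
tool_pos: [0.5755, 0.05, 0.1482]
orientation: [180.0, 0.0, -167.4]
wrist_force: [-1.3, -0.7, 3.0]
opening: -0.0002
```

{"api": "send_rows", "payload": {
  "steps": "0 0 0.05 0;0 0 0 0;0 0 0 0"
}}

```text
time: 5.55
tool_pos: [0.5755, 0.05, 0.1477]
orientation: [180.0, 0.0, -167.4]
wrist_force: [-1.5, 0.3, 5.6]
opening: -0.0002
```

{"api": "send_rows", "payload": {
  "steps": "0 0 0.06 0;0 0 0 0;0 0 0 0"
}}

```text
time: 5.8
tool_pos: [0.5756, 0.05, 0.1474]
orientation: [180.0, 0.0, -167.4]
wrist_force: [-2.9, 0.6, 6.8]
opening: -0.0001
```

{"api": "send_rows", "payload": {
  "steps": "-0.15 0 0 0;-0.15 0 0 0;-0.1 0 0 0;0 0 0 0"
}}

```text
time: 6.13
tool_pos: [0.5789, 0.0508, 0.1472]
orientation: [180.0, -0.1, -167.4]
wrist_force: [-3.0, 1.0, 8.0]
opening: -0.0002
```

{"api": "send_rows", "payload": {
  "steps": "-0.2 0 0.02 0;-0.2 0 0 0;-0.2 0 0 0;-0.2 0 0 0;-0.2 0 0 0;0 0 0 0"
}}

```text
time: 6.63
tool_pos: [0.589, 0.053, 0.1471]
orientation: [180.0, -0.0, -167.4]
wrist_force: [-3.1, -0.2, 7.5]
opening: -0.0001
```

```bash
cat > look.py <<'E'
import sys
from h import *
from station import ctrl
n=sys.argv[1]; x,y,w,hh=map(int,sys.argv[2:6])
exec(open("st.py").read())
im=ctrl.capture("wrist")[:,:,::-1]; cv2.imwrite(f"pics/{n}.png",im)
f=min(800/w,600/hh); print("scale",f)
cv2.imwrite(f"pics/{n}z.png",cv2.resize(im[y:y+hh,x:x+w],None,fx=f,fy=f,interpolation=cv2.INTER_CUBIC))
E
python3 look.py w3 260 200 120 90
```

```text
6.6333 [0.589  0.053  0.1471] box [ 7.1 65. ] [ 1.7998e+02 -4.0000e-02 -1.6738e+02] [-3.12 -0.16  7.51]
scale 6.666666666666667
```

View pics/w3z.png

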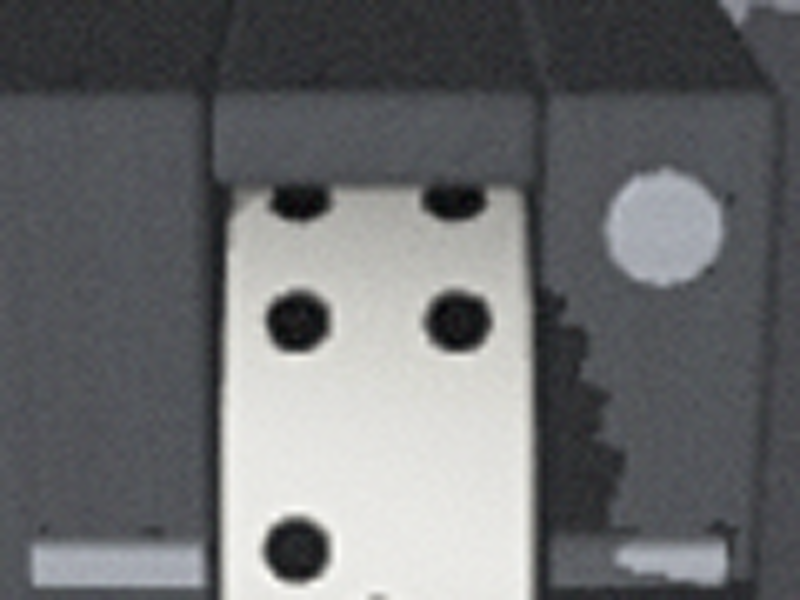

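{"api": "send_rows", "payload": {
  "steps": "0 0 -0.2 0;0 0 -0.3 0;0.5 0 0 0;0.5 0 0 0;0.4 0 0 0;0 0 0.2 0;0 0 0.2 0;0 0 0.05 0;0 0 0.05 0;0 0 0 0"
}}

```text
time: 7.52
tool_pos: [0.5751, 0.0498, 0.1472]
orientation: [180.0, -0.1, -167.4]
wrist_force: [-4.0, -1.1, 8.3]
opening: -0.0002
```

```bash
python3 look.py w4 260 200 120 90; python3 - <<'E'
from h import *
from station import ctrl
# value from w3: pose then had box x 7.1 ; camera = shift of current by pose diff
E
```

```text
7.5167 [0.5751 0.0498 0.1472] box [-7.2 64.9] [ 1.7998e+02 -6.0000e-02 -1.6738e+02] [-3.96 -1.06  8.26]
scale 6.666666666666667
```

View pics/w4z.png

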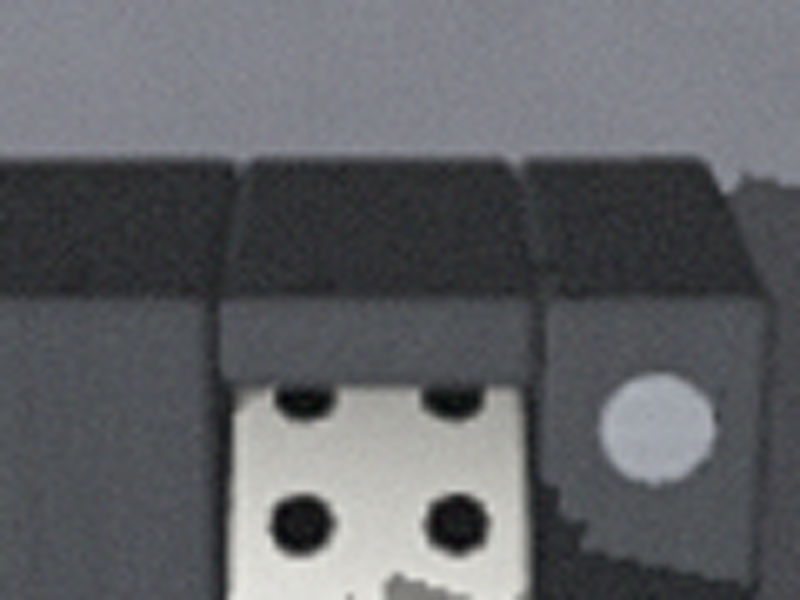

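```bash
python3 - <<'E'
from h import *
from station import ctrl
p=ctrl.camera_params("wrist")
for u in((302,522),(457,522),(303,400)):
    q=dotphi(p,(260+u[0]/6.667-.4,200+u[1]/6.667-.4),.1284); print(q, 3.141+q[0]-.217*(1 if u[1]>450 else -1))
E
```

```text
(np.float64(-0.8733140117565545), np.float64(59.278128006027345)) 2.0506859882434454
(np.float64(-0.8734533483595867), np.float64(69.70787845872242)) 2.0505466516404134
(np.float64(-1.312337820720226), np.float64(59.13932836832249)) 2.045662179279774
```

{"api": "send_rows", "payload": {
  "steps": "-0.15 0 0 0;-0.2 0 0 0;-0.2 0 0 0;-0.2 0 0 0;-0.2 0 0 0;-0.2 0 0 0;-0.2 0 0 0;0 0 0 0"
}}

```text
time: 8.23
tool_pos: [0.5886, 0.0528, 0.1473]
orientation: [180.0, -0.0, -167.4]
wrist_force: [-2.3, 0.2, 7.2]
opening: -0.0003
```

{"api": "send_rows", "payload": {
  "steps": "0 0 -0.2 0;0 0 -0.3 0;0.5 0 0 0;0.5 0 0 0;0.4 0 0 0;0 0 0.2 0;0 0 0.2 0;0 0 0.05 0;0 0 0.05 0;0 0 0 0"
}}

```text
time: 9.07
tool_pos: [0.5746, 0.0497, 0.1472]
orientation: [180.0, -0.1, -167.4]
wrist_force: [-4.5, -0.1, 6.8]
opening: -0.0
```

```bash
python3 look.py w5 260 200 120 90
```

```text
9.0667 [0.5746 0.0497 0.1472] box [-7.7 64.9] [ 1.7998e+02 -6.0000e-02 -1.6738e+02] [-4.5  -0.1   6.84]
scale 6.666666666666667
```

View pics/w5z.png

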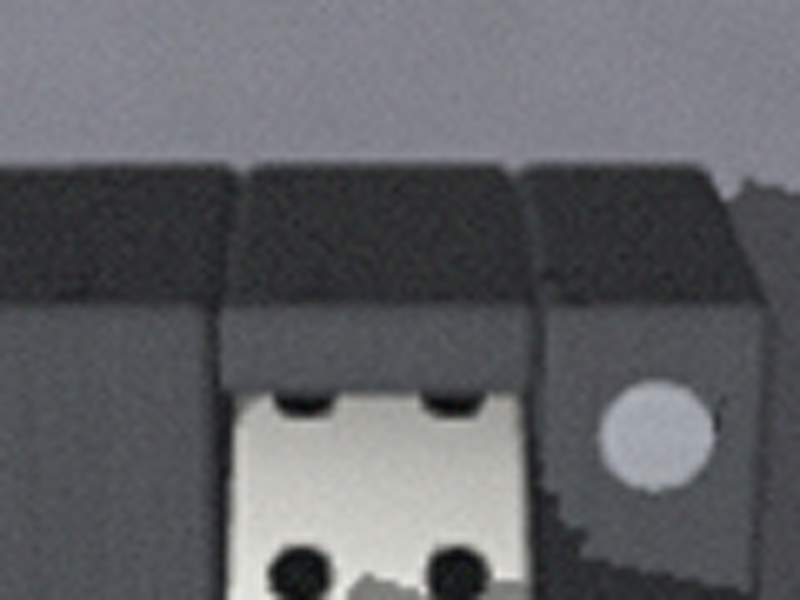

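```bash
python3 - <<'E'
from h import *
from station import ctrl
p=ctrl.camera_params("wrist")
for u in((300,573),(457,573)):
    q=dotphi(p,(260+u[0]/6.667-.4,200+u[1]/6.667-.4),.1284); print(q, 3.141+q[0]+.217)
E
```

```text
(np.float64(-0.7471292707190735), np.float64(59.19917037782456)) 2.6108707292809266
(np.float64(-0.7472552641288313), np.float64(69.69642993101837)) 2.610744735871169
```

{"api": "send_rows", "payload": {
  "steps": "-0.13 0 0 0;-0.2 0 0 0;-0.2 0 0 0;-0.2 0 0 0;-0.2 0 0 0;-0.2 0 0 0;-0.2 0 0 0;0 0 0 0"
}}

```text
time: 9.78
tool_pos: [0.5879, 0.0527, 0.1473]
orientation: [180.0, -0.0, -167.4]
wrist_force: [-3.0, 0.2, 7.3]
opening: 0.0002
```

{"api": "send_rows", "payload": {
  "steps": "0 0 -0.2 0;0 0 -0.4 0;0 0 -1 0;0 -1 -2 0;0 -2 -2 0;0 -2 -1 0;0 -1.5 -1 0;0 0 0 0;0 0 0 0"
}}

```text
time: 10.53
tool_pos: [0.6023, -0.0111, 0.2228]
orientation: [180.0, 0.0, -167.5]
wrist_force: [-0.2, -0.2, -0.4]
opening: -0.0001
```

```bash
python3 look.py w6 270 170 160 120
```

```text
10.5333 [ 0.6023 -0.0111  0.2228] box [ 6.1 -0.5] [ 1.7997e+02  5.0000e-02 -1.6749e+02] [-0.17 -0.16 -0.39]
scale 5.0
```

View pics/w6z.png

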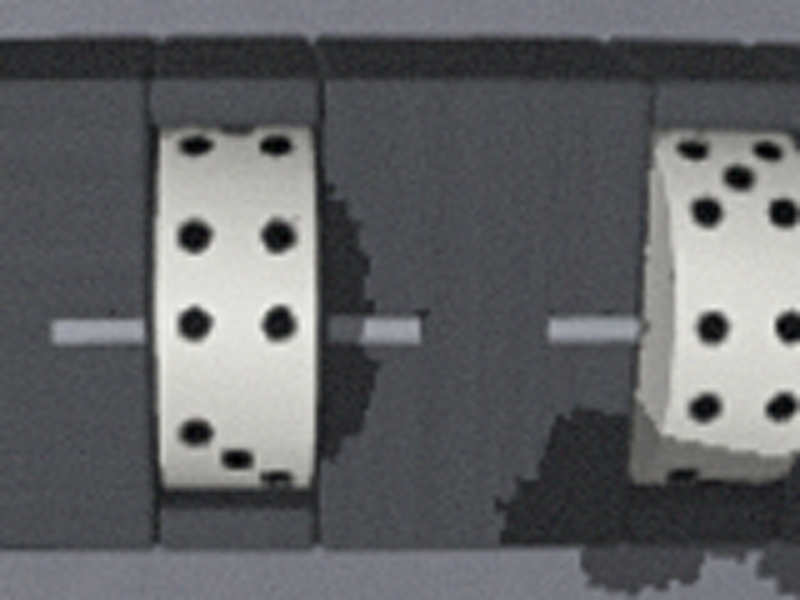

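```bash
python3 - <<'E'
from h import *
from station import ctrl
p=ctrl.camera_params("wrist")
for n,L in(("R4",[(194,236),(278,236),(194,323),(279,323)]),("L4",[(712,327),(790,327),(704,407),(780,407)]),("L5",[(693,150),(768,150),(738,177),(706,212),(783,212)])):
    q=np.array([dotphi(p,(270+u[0]/5-.4,170+u[1]/5-.4),.1297) for u in L]); print(n,q[:,0].round(3),q[:,1].round(1),1.047*(int(n[1])-1)+q[:,0].mean())
E
```

```text
R4 [-0.677 -0.677 -0.238 -0.238] [-4.1  6.3 -4.   6.4] 2.683455366082865
L4 [-0.222 -0.223  0.208  0.21 ] [60.9 71.3 60.7 71. ] 3.1341438934735275
L5 [-1.32  -1.339 -1.074 -0.832 -0.839] [61.5 72.1 66.4 61.  71.4] 3.1073255732451455
```

{"api": "send_rows", "payload": {
  "steps": "-0.1 0.1 2 0;0 0 2 0;0 0 1.5 0;0 0 1 0;0 0 0.4 0;0 0 0.2 0;0 0 0 0;0 0 0 0;0 0 0 0"
}}

```text
time: 11.33
tool_pos: [0.6035, -0.0094, 0.1524]
orientation: [-180.0, 0.1, -167.4]
wrist_force: [-0.2, 0.1, 0.2]
opening: -0.0
```

```bash
python3 st.py
```

```text
11.3333 [ 0.6035 -0.0094  0.1524] box [7.7 1. ] [-1.7999e+02  1.1000e-01 -1.6737e+02] [-0.15  0.15  0.17]
```

{"api": "send_rows", "payload": {
  "steps": "0 0 0.1 0;0 0 0.1 0;0 0 0.05 0;0 0 0 0;0 0 0 0"
}}

```text
time: 11.75
tool_pos: [0.6028, -0.0094, 0.149]
orientation: [180.0, 0.0, -167.4]
wrist_force: [0.2, -0.0, -0.5]
opening: 0.0002
```

{"api": "send_rows", "payload": {
  "steps": "0 0 0.1 0;0 0 0 0;0 0 0 0"
}}

```text
time: 12.0
tool_pos: [0.603, -0.0095, 0.1483]
orientation: [180.0, 0.0, -167.4]
wrist_force: [-0.8, 0.7, 2.3]
opening: 0.0004
```

{"api": "send_rows", "payload": {
  "steps": "0 0 0.1 0;0 0 0.03 0;0 0 0 0;0 0 0 0"
}}

```text
time: 12.33
tool_pos: [0.6031, -0.0095, 0.1475]
orientation: [180.0, 0.0, -167.4]
wrist_force: [-1.6, 0.2, 6.3]
opening: 0.0001
```

{"api": "send_rows", "payload": {
  "steps": "0.15 0 0 0;0.2 0 0 0;0.2 0 0 0;0 0 0 0"
}}

```text
time: 12.67
tool_pos: [0.5988, -0.0104, 0.1477]
orientation: [-180.0, 0.2, -167.4]
wrist_force: [3.5, 1.3, 5.0]
opening: -0.0002
```

{"api": "send_rows", "payload": {
  "steps": "0.1 0 0.05 0;0.2 0 0 0;0.2 0 0 0;0.2 0 0 0;0.15 0 0 0;0 0 0 0"
}}

```text
time: 13.17
tool_pos: [0.5908, -0.0123, 0.1474]
orientation: [-180.0, 0.2, -167.4]
wrist_force: [2.2, 1.2, 6.3]
opening: -0.0002
```

{"api": "send_rows", "payload": {
  "steps": "0 0 -0.2 0;0 0 -0.3 0;-0.5 0 0 0;-0.5 0 0 0;-0.4 0 0 0;0 0 0.2 0;0 0 0.2 0;0 0 0.05 0;0 0 0.05 0;0 0 0 0"
}}

```text
time: 14.0
tool_pos: [0.6036, -0.0091, 0.1473]
orientation: [180.0, 0.1, -167.4]
wrist_force: [-0.9, 0.8, 6.0]
opening: -0.0002
```

```bash
python3 look.py w7 260 200 120 90
```

```text
14.0 [ 0.6036 -0.0091  0.1473] box [7.8 1.2] [ 1.7997e+02  1.0000e-01 -1.6737e+02] [-0.94  0.83  6.03]
scale 6.666666666666667
```

View pics/w7z.png

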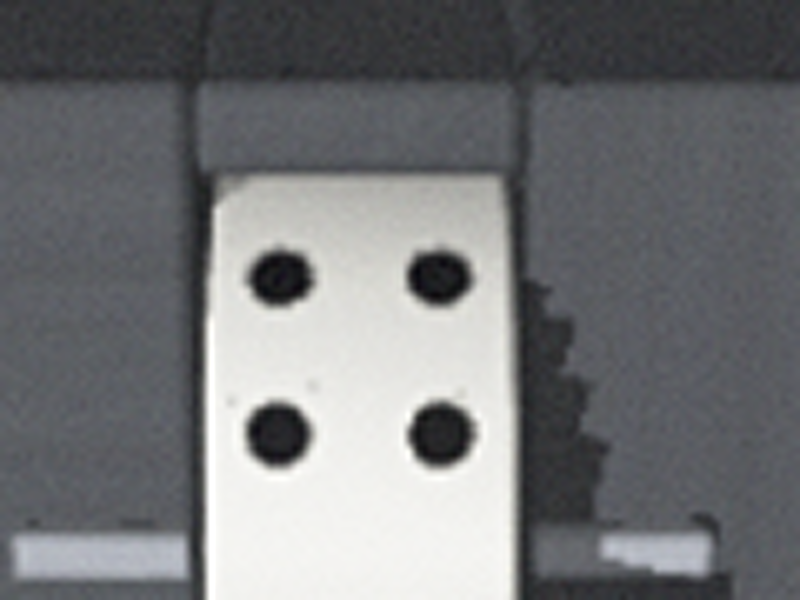

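```bash
python3 - <<'E'
from h import *
from station import ctrl
p=ctrl.camera_params("wrist")
q=np.array([dotphi(p,(260+u[0]/6.667-.4,200+u[1]/6.667-.4),.1286) for u in((280,277),(439,277),(280,434),(442,434))]); print(q, 3.141+q[:,0].mean())
E
```

```text
[[-0.98239487 -5.76897963]
 [-0.98278149  4.67172906]
 [-0.53742905 -5.59740048]
 [-0.53781059  4.75279859]] 2.3808960026917267
```

{"api": "send_rows", "payload": {
  "steps": "0 0 0.06 0;0 0 0 0;0 0 0 0"
}}

```text
time: 14.3
tool_pos: [0.6036, -0.0091, 0.1471]
orientation: [180.0, 0.1, -167.4]
wrist_force: [-0.5, 0.3, 8.3]
opening: -0.0001
```

{"api": "send_rows", "payload": {
  "steps": "0.1 0 0 0;0.2 0 0 0;0.2 0 0 0;0 0 0 0"
}}

```text
time: 14.63
tool_pos: [0.6007, -0.0098, 0.1476]
orientation: [-180.0, 0.4, -167.4]
wrist_force: [2.4, 0.4, 5.3]
opening: 0.0003
```

{"api": "send_rows", "payload": {
  "steps": "0 0 0.05 0;0.15 0 0 0;0.2 0 0 0;0 0 0 0"
}}

```text
time: 14.97
tool_pos: [0.5976, -0.0104, 0.1474]
orientation: [-180.0, 0.4, -167.4]
wrist_force: [2.8, 1.9, 6.6]
opening: -0.0
```

{"api": "send_rows", "payload": {
  "steps": "0.2 0 0.02 0;0.2 0 0 0;0.2 0 0 0;0 0 0 0"
}}

```text
time: 15.3
tool_pos: [0.5918, -0.0118, 0.1473]
orientation: [-180.0, 0.5, -167.4]
wrist_force: [3.0, 2.0, 7.3]
opening: -0.0001
```

```bash
python3 look.py w8 260 200 120 90
```

```text
15.3 [ 0.5918 -0.0118  0.1473] box [-4.2  1.2] [-179.99    0.46 -167.35] [3.   2.03 7.33]
scale 6.666666666666667
```

View pics/w8z.png

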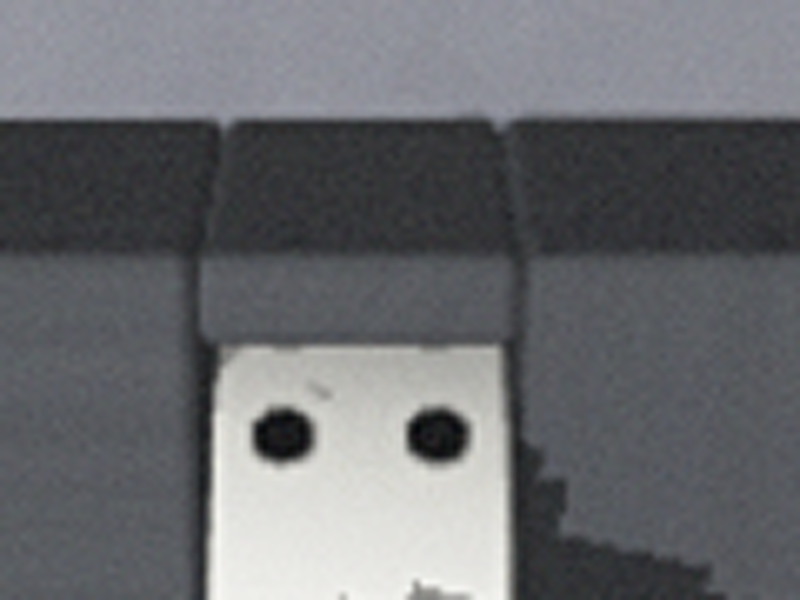

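```bash
python3 - <<'E'
from h import *
from station import ctrl
p=ctrl.camera_params("wrist")
q=np.array([dotphi(p,(260+u[0]/6.667-.4,200+u[1]/6.667-.4),.1284) for u in((283,435),(438,435))]); print(q, 3.141+q[:,0].mean()-.217)
E
```

```text
[[-1.01013931 -5.7560831 ]
 [-1.01089731  4.70298812]] 1.9134816939934916
```

{"api": "send_rows", "payload": {
  "steps": "0.2 0 0 0;0.15 0 0 0;0 0 0 0"
}}

```text
time: 15.6
tool_pos: [0.5885, -0.0125, 0.1472]
orientation: [-180.0, 0.5, -167.3]
wrist_force: [3.3, 1.6, 6.8]
opening: -0.0001
```

{"api": "send_rows", "payload": {
  "steps": "0 0 -0.2 0;0 0 -0.3 0;-0.5 0 0 0;-0.5 0 0 0;-0.5 0 0 0;0 0 0.2 0;0 0 0.15 0;0 0 0.05 0;0 0 0.05 0;0 0 0 0"
}}

```text
time: 16.43
tool_pos: [0.6013, -0.0097, 0.147]
orientation: [180.0, 0.2, -167.4]
wrist_force: [-0.5, 0.5, 8.9]
opening: -0.0001
```

```bash
python3 look.py w9 260 200 120 90
```

```text
16.4333 [ 0.6013 -0.0097  0.147 ] box [5.5 1.1] [ 1.7998e+02  1.7000e-01 -1.6737e+02] [-0.48  0.54  8.93]
scale 6.666666666666667
```

View pics/w9z.png

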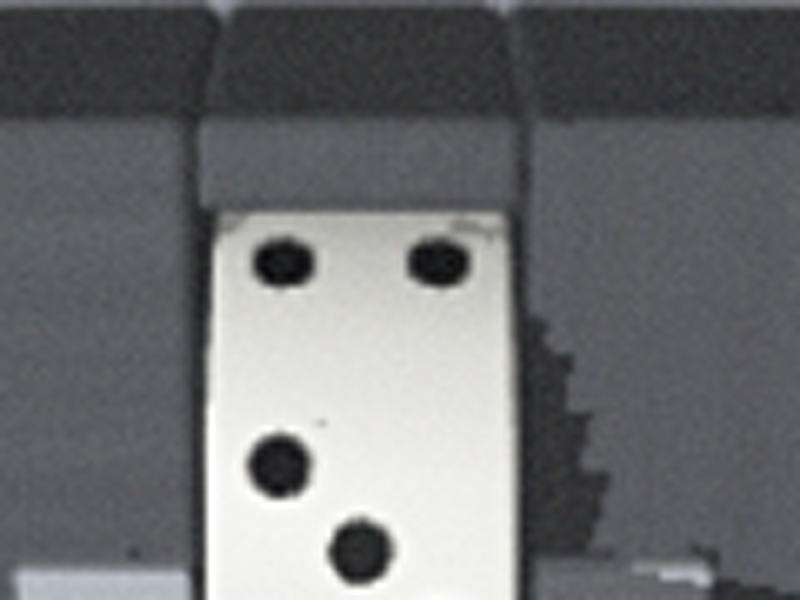

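```bash
python3 - <<'E'
from h import *
from station import ctrl
p=ctrl.camera_params("wrist")
for u,b in(((283,263),3.141-.217),((438,263),3.141-.217),((280,466),2.094+.22),((361,551),2.094)):
    q=dotphi(p,(260+u[0]/6.667-.4,200+u[1]/6.667-.4),.1282); print(q,q[0]+b)
E
```

```text
(np.float64(-1.1509825796264537), np.float64(-5.774107223489241)) 1.7730174203735463
(np.float64(-1.1514695382808728), np.float64(4.632734046649658)) 1.772530461719127
(np.float64(-0.5403519491374562), np.float64(-5.699002753001488)) 1.7736480508625438
(np.float64(-0.3216484655769941), np.float64(-0.48688830178637355)) 1.7723515344230059
```

{"api": "send_rows", "payload": {
  "steps": "0.1 0 0 0;0.2 0 0.03 0;0.2 0 0.02 0;0.2 0 0 0;0 0 0 0"
}}

```text
time: 16.9
tool_pos: [0.5963, -0.0108, 0.1473]
orientation: [-180.0, 0.5, -167.3]
wrist_force: [2.9, 1.7, 7.1]
opening: -0.0
```

{"api": "send_rows", "payload": {
  "steps": "0.2 0 0 0;0.2 0 0 0;0.2 0 0 0;0.1 0 0 0;0 0 0 0"
}}

```text
time: 17.32
tool_pos: [0.5896, -0.0123, 0.1472]
orientation: [-180.0, 0.5, -167.4]
wrist_force: [2.6, 1.0, 7.8]
opening: -0.0001
```

{"api": "send_rows", "payload": {
  "steps": "0 0 -0.2 0;0 0 -0.3 0;-0.4 0 0 0;-0.3 0 0 0;0 0 0 0;0 0 0.2 0;0 0 0.15 0;0 0 0.05 0;0 0 0.05 0;0 0 0 0"
}}

```text
time: 18.15
tool_pos: [0.5933, -0.0116, 0.1468]
orientation: [180.0, 0.0, -167.4]
wrist_force: [-2.1, 1.1, 11.1]
opening: 0.0001
```

```bash
python3 look.py w10 260 200 120 90
```

```text
18.15 [ 0.5933 -0.0116  0.1468] box [-2.8  1. ] [ 1.7996e+02  3.0000e-02 -1.6739e+02] [-2.05  1.07 11.07]
scale 6.666666666666667
```

View pics/w10z.png

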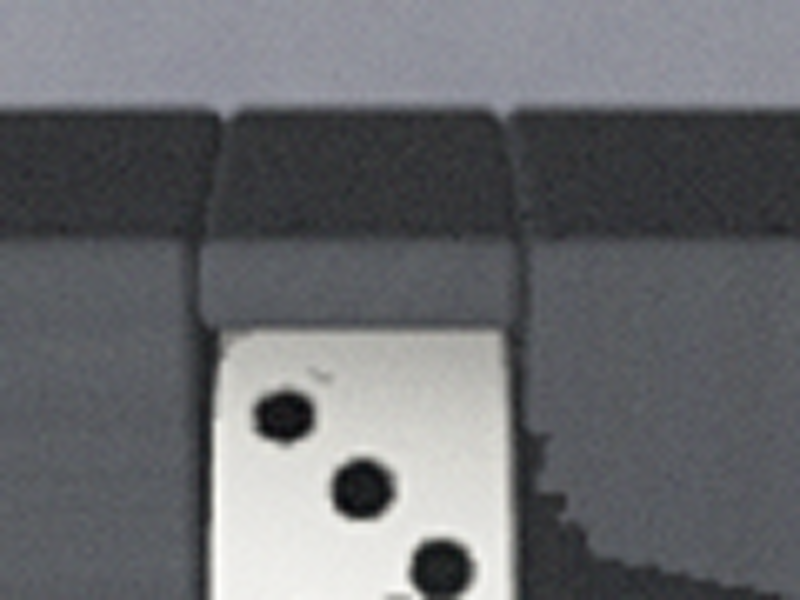

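```bash
python3 - <<'E'
from h import *
from station import ctrl
p=ctrl.camera_params("wrist")
q=np.array([dotphi(p,(260+u[0]/6.667-.4,200+u[1]/6.667-.4),.1281) for u in((285,416),(363,489),(441,569))]); print(q, 2.094+q[:,0].mean())
E
```

```text
[[-1.01981195 -5.72179521]
 [-0.79632616 -0.45488783]
 [-0.57746094  4.66752378]] 1.2961336507746188
```

{"api": "send_rows", "payload": {
  "steps": "0.1 0 0 0;0.15 0 0 0;0.2 0 0 0;0.2 0 0 0;0 0 0 0;0 0 0 0"
}}

```text
time: 18.7
tool_pos: [0.5897, -0.0124, 0.1474]
orientation: [-180.0, 0.4, -167.4]
wrist_force: [2.1, 1.3, 7.3]
opening: 0.0
```

```bash
python3 st.py
```

```text
18.7 [ 0.5897 -0.0124  0.1474] box [-6.4  1.1] [-179.98    0.42 -167.35] [2.06 1.3  7.28]
```

2.6 mm more, then lift and look.

{"api": "send_rows", "payload": {
  "steps": "0.13 0 0 0;0.13 0 0 0;0 0 0 0;0 0 0 0"
}}

```text
time: 19.03
tool_pos: [0.5873, -0.0129, 0.1474]
orientation: [-180.0, 0.4, -167.4]
wrist_force: [2.2, 1.7, 6.7]
opening: -0.0
```

{"api": "send_rows", "payload": {
  "steps": "0 0 -0.3 0;0 0 -0.5 0;0 0 -1.5 0;-0.5 -1 -2 0;-0.5 -1.5 -1.5 0;0 -0.5 -0.5 0;0 0 0 0;0 0 0 0"
}}

```text
time: 19.7
tool_pos: [0.5994, -0.0408, 0.2074]
orientation: [179.9, -0.1, -167.4]
wrist_force: [0.6, 1.0, -0.7]
opening: 0.0003
```

```bash
python3 look.py w11 200 150 280 150
```

```text
19.7 [ 0.5994 -0.0408  0.2074] box [ -3.1 -28.8] [ 1.7995e+02 -1.2000e-01 -1.6743e+02] [ 0.56  1.01 -0.68]
scale 2.857142857142857
```

View pics/w11z.png

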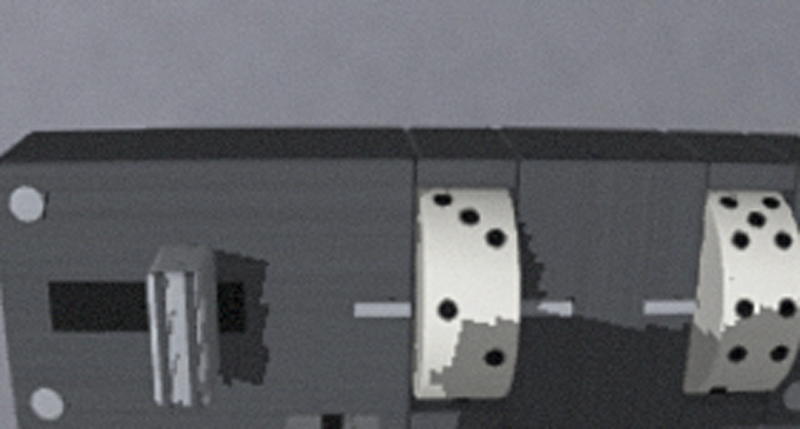

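```bash
python3 - <<'E'
from h import *
from station import ctrl
p=ctrl.camera_params("wrist")
f=2.857
for n,L in(("R2",[(448,310),(494,357)]),("R3",[(443,200),(469,216),(496,238)]),("L4",[(745,308),(788,308),(737,353),(779,353)]),("L5",[(729,202),(771,203),(757,219),(740,240),(783,240)])):
    q=np.array([dotphi(p,(200+(u[0]+.5)/f-.5,150+(u[1]+.5)/f-.5),.1297) for u in L]); print(n,q[:,0].round(3),q[:,1].round(1),1.047*(int(n[1])-1)+q[:,0].mean())
for u,z in(((175,252),.135),((185,404),.135),((150,276),.135),((190,275),.135),((183,245),.135),((213,255),.135)): print(u,box(wonz(p,(200+u[0]/f-.4,150+u[1]/f-.4),z),C,YAW))
E
```

```text
R2 [-0.212  0.217] [-4.8  5.4] 1.0492024350939306
R3 [-1.275 -1.059 -0.827] [-4.7  0.4  5.6] 1.0401830508392171
L4 [-0.208 -0.203  0.218  0.23 ] [60.4 70.9 60.  70.4] 3.1500571370479262
L5 [-1.285 -1.279 -1.048 -0.816 -0.818] [60.8 71.3 65.8 60.3 70.8] 3.1386417175658354
(175, 252) [-19.72818772 -59.39913349]
(185, 404) [ 13.38001829 -59.03384327]
(150, 276) [-14.72810821 -64.65825026]
(190, 275) [-14.95727882 -56.62406088]
(183, 245) [-21.16770204 -57.74905739]
(213, 255) [-19.11223396 -51.90370829]
```

{"api": "send_rows", "payload": {
  "steps": "-0.2 -0.25 0.5 0;-0.1 -0.25 1 0;0 0 1.5 0;0 0 1 0;0 0 0.6 0;0 0 0.4 0;0 0 0 0;0 0 0 0"
}}

```text
time: 20.42
tool_pos: [0.6047, -0.0449, 0.1584]
orientation: [180.0, 0.0, -167.4]
wrist_force: [-0.5, 0.3, -0.2]
opening: 0.0
```

```bash
python3 st.py;python3 - <<'E'
from h import *
from station import ctrl
a=ctrl.capture("side")[:,:,::-1][170:290,290:450];cv2.imwrite("pics/s3.png",cv2.resize(a,None,fx=5,fy=5,interpolation=cv2.INTER_CUBIC))
E
```

```text
20.4167 [ 0.6047 -0.0449  0.1584] box [  1.1 -34. ] [ 180.      0.   -167.37] [-0.5   0.34 -0.22]
```

View pics/s3.png

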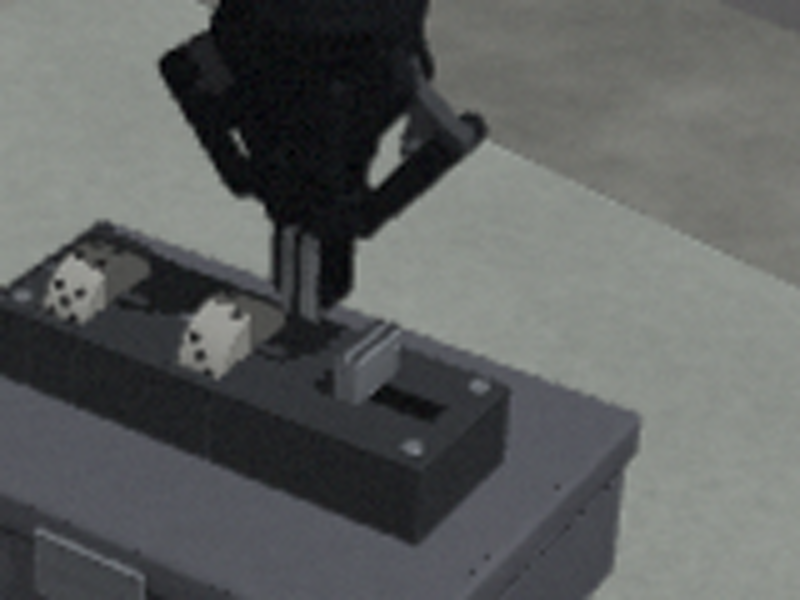

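{"api": "send_rows", "payload": {
  "steps": "0 0 0.4 0;0 0 0.4 0;0 0 0.3 0;0 0 0.2 0;0 0 0.2 0;0 0 0 0;0 0 0 0"
}}

```text
time: 21.05
tool_pos: [0.6045, -0.0449, 0.1433]
orientation: [180.0, -0.0, -167.4]
wrist_force: [-0.1, 0.2, 0.0]
opening: -0.0002
```

```bash
python3 look.py w12 180 180 240 180
```

```text
21.05 [ 0.6045 -0.0449  0.1433] box [  0.9 -34. ] [ 1.7999e+02 -1.0000e-02 -1.6737e+02] [-0.06  0.22  0.04]
scale 3.3333333333333335
```

View pics/w12z.png

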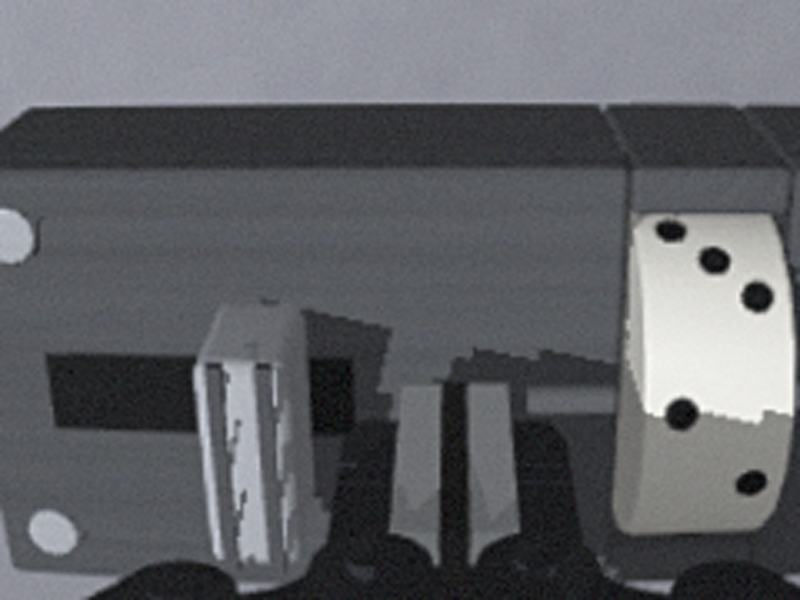

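{"api": "send_rows", "payload": {
  "steps": "0 -0.2 0 0;0 -0.2 0 0;0 -0.1 0 0;0 0 0 0"
}}

```text
time: 21.43
tool_pos: [0.6058, -0.0504, 0.1436]
orientation: [-180.0, 0.0, -167.4]
wrist_force: [1.0, -1.5, 0.2]
opening: -0.0
```

{"api": "send_rows", "payload": {
  "steps": "0 -0.2 0 0;0 -0.1 0 0;0 0 0 0"
}}

```text
time: 21.68
tool_pos: [0.6063, -0.0522, 0.1434]
orientation: [179.9, 0.0, -167.4]
wrist_force: [-0.1, 1.6, 0.5]
opening: 0.0003
```

{"api": "send_rows", "payload": {
  "steps": "0 -0.2 0 0;0 -0.1 0 0;0 0 0 0"
}}

```text
time: 21.93
tool_pos: [0.607, -0.0556, 0.1434]
orientation: [180.0, 0.0, -167.4]
wrist_force: [-0.2, 1.3, 1.0]
opening: -0.0002
```

{"api": "send_rows", "payload": {
  "steps": "0 -0.2 0 0;0 -0.1 0 0;0 0 0 0"
}}

```text
time: 22.18
tool_pos: [0.6078, -0.0589, 0.1434]
orientation: [-180.0, 0.0, -167.4]
wrist_force: [0.3, 1.6, -0.5]
opening: 0.0001
```

{"api": "send_rows", "payload": {
  "steps": "0 -0.2 0 0;0 -0.2 0 0;0 -0.1 0 0;0 0 0 0"
}}

```text
time: 22.52
tool_pos: [0.6089, -0.064, 0.1434]
orientation: [-180.0, 0.0, -167.4]
wrist_force: [-0.8, 1.7, -0.4]
opening: 0.0003
```

{"api": "send_rows", "payload": {
  "steps": "0 -0.2 0 0;0 -0.2 0 0;0 0 0 0"
}}

```text
time: 22.77
tool_pos: [0.6098, -0.0679, 0.1434]
orientation: [-180.0, 0.0, -167.4]
wrist_force: [0.4, 1.5, 0.4]
opening: 0.0001
```

{"api": "send_rows", "payload": {
  "steps": "0 -0.1 0 0;0 -0.1 0 0;0 0 0 0;0 0 0 0"
}}

```text
time: 23.1
tool_pos: [0.6101, -0.0695, 0.1434]
orientation: [-180.0, 0.0, -167.4]
wrist_force: [-0.2, 2.0, -0.4]
opening: 0.0
```

```bash
python3 look.py w13 180 180 240 180
```

```text
23.1 [ 0.6101 -0.0695  0.1434] box [  1.1 -59.2] [-1.7999e+02  1.0000e-02 -1.6738e+02] [-0.18  1.95 -0.44]
scale 3.3333333333333335
```

View pics/w13z.png

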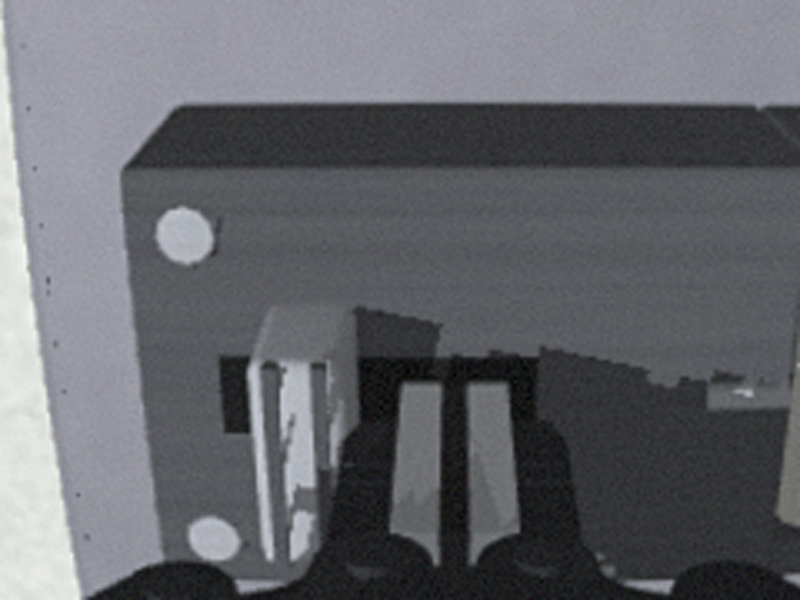

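Still about 2 N (free sliding); keep on in 1 mm steps until the force rises.

{"api": "send_rows", "payload": {
  "steps": "0 -0.1 0 0;0 0 0 0;0 0 0 0"
}}

```text
time: 23.4
tool_pos: [0.6103, -0.0703, 0.1434]
orientation: [180.0, 0.0, -167.4]
wrist_force: [0.6, 2.5, -0.2]
opening: -0.0003
```

{"api": "send_rows", "payload": {
  "steps": "0 -0.1 0 0;0 0 0 0;0 0 0 0"
}}

```text
time: 23.65
tool_pos: [0.6105, -0.0714, 0.1434]
orientation: [180.0, 0.0, -167.4]
wrist_force: [-0.4, 2.0, 0.2]
opening: -0.0002
```

{"api": "send_rows", "payload": {
  "steps": "0 -0.1 0 0;0 0 0 0;0 0 0 0"
}}

```text
time: 23.9
tool_pos: [0.6108, -0.0724, 0.1434]
orientation: [-180.0, 0.0, -167.4]
wrist_force: [0.7, 1.6, 0.6]
opening: -0.0001
```

{"api": "send_rows", "payload": {
  "steps": "0 -0.1 0 0;0 0 0 0;0 0 0 0"
}}

```text
time: 24.15
tool_pos: [0.6109, -0.0731, 0.1434]
orientation: [180.0, 0.0, -167.4]
wrist_force: [0.0, 1.2, -0.4]
opening: 0.0
```

{"api": "send_rows", "payload": {
  "steps": "0 -0.1 0 0;0 0 0 0;0 0 0 0"
}}

```text
time: 24.4
tool_pos: [0.611, -0.0733, 0.1434]
orientation: [179.9, -0.0, -167.3]
wrist_force: [-0.3, 5.9, 0.0]
opening: 0.0
```

{"api": "send_rows", "payload": {
  "steps": "0 -0.05 0 0;0 0 0 0;0 0 0 0"
}}

```text
time: 24.65
tool_pos: [0.611, -0.0733, 0.1433]
orientation: [179.9, -0.0, -167.3]
wrist_force: [-1.4, 6.0, 1.7]
opening: 0.0004
```

{"api": "send_rows", "payload": {
  "steps": "0 0.2 0 0;0 0.4 0 0;0 0.4 0 0;0 0 -0.5 0;0 0 -1.5 0;0 0 -2.5 0;0 0 -2.5 0;0 0 -1 0;0 0 0 0;0 0 0 0"
}}

```text
time: 25.48
tool_pos: [0.6089, -0.0653, 0.2233]
orientation: [-180.0, 0.0, -167.4]
wrist_force: [0.0, 1.6, -0.8]
opening: 0.0003
```

```bash
python3 look.py w14 220 150 280 150
```

```text
25.4833 [ 0.6089 -0.0653  0.2233] box [  0.9 -54.8] [-1.7998e+02  3.0000e-02 -1.6739e+02] [ 0.02  1.59 -0.79]
scale 2.857142857142857
```

View pics/w14z.png

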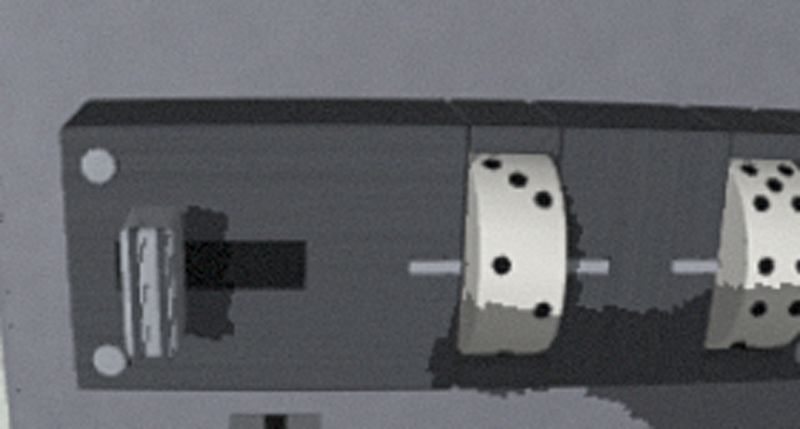

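```bash
python3 - <<'E'
from h import *
from station import ctrl
p=ctrl.camera_params("wrist"); f=2.857
P=lambda u:(220+(u[0]+.5)/f-.5,150+(u[1]+.5)/f-.5)
for n,L in(("R2",[(502,265),(542,310)]),("L4",[(766,266),(758,308)])):
    q=np.array([dotphi(p,P(u),.1297) for u in L]); print(n,1.047*(int(n[1])-1)+q[:,0].mean())
for u in((121,229),(178,229)): print("tab",box(wonz(p,P(u),.135),C,YAW).round(1))
print(ctrl.hand_in())
E
```

```text
R2 1.0144037568071462
L4 3.118076145246447
tab [-16.1 -87.3]
tab [-16.1 -75.3]
the job is handed in; nothing more can be done
None
```

The cash box is unlocked: both wheels are on their numbers, the tab is at its end stop, and the arm has let go and is clear above the box. I handed the job in at about 25.5 s.

- **Left wheel:** turned in +x strokes from about 1.49 to 3.12 rad (four dots is 3.14), read from the last wrist picture.
- **Right wheel:** turned in -x strokes from about 2.69 to 1.01 rad (two dots is 1.047; just before the slide I read 1.05). The first stroke slipped a little because I pressed too lightly, so I pressed harder for the rest.
- **Tab:** pushed toward -y until the force rose from about 2 N to 6 N and it stopped moving. The picture puts it about 21 to 22 mm from its locked place; its end stop is at 22 mm.
- **Forces:** the highest reading was about 11 N on a wheel and 6 N on the tab. I only read forces at the end of each move, so a brief higher peak would not show.
- **Measurement disagreement:** lid corners seen by the scene and side cameras differed by 8 to 10 mm, probably because the lid's edge is rounded. I used the lock plate's screws in the wrist camera instead, and the touch heights agreed with that.

I never moved the arm near the mug, stapler or tape, but I did not photograph them again at the end.

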